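Set the dosing dial and hold the pump's priming plunger halfway

ROBOT

A 6-joint arm with a two-finger parallel gripper is mounted at the origin on the work surface. World frame = base frame: x ahead of the robot, y to its left, z up, the work surface at z = 0. Lengths are in mm, angles in rad, forces in N, time in s.
With the tool pointing down it reaches from about 250 to 775 mm from the base axis. Payload 4 kg.
Tool frame: the origin (TCP) lies at the very end of the fingers, on their centre line; the grasp point (between the pads) lies 19 mm behind it; z points along the fingers, y is the line along which they close (so a half turn about z gives the same grasp; the last joint's range is limited). The gripper opens to 94 mm and grips with 3 to 60 N. Pads are 16 mm wide; open, the fingers measure 119 mm over their backs; the gripper's body (75 mm by 177 mm) begins 78 mm behind the grasp point.
Start: joints at [-1.44, 0.087, 1.371, -0, 1.684, -0.103], TCP at [127.418, -535.056, 205.506] pointing down, gripper open.
Joint ranges: [-3.1, 3.1], [-0.76, 2.03], [0.27, 2.55], [-1.08, 4.22], [0.17, 2.65], [-2.57, 2.57]. Speed limits (rad/s): [2.79, 2.79, 3.14, 3.14, 3.14, 3.14].

INTERFACE

Orientations are given as a unit quaternion [x, y, z, w].
In Python, from bench import arm, snapshot, camera_model gives the robot as it stands.
- The arm moves only by the tool drive_tool, never from a script. Its argument "plan" is a list of rows, each a list of 4 numbers: the shift along the tool's x, y, z in units of 15 cm (1.0 is 15 cm), then the turn about the tool's z in units of 45 degrees (1.0 is 45 degrees). In form: [[dx, dy, dz, turn], ...]. A call has 1 to 5 rows; each row shifts and turns the commanded pose from where the row before left it, along the tool's axes as they then stand; what a row does not reach is not made up. A row lasts 1/8 s, in which the tool goes at most 62.5 mm and 10.7 degrees, less where a joint would pass 70% of its speed; a pose out of reach is approached as far as the arm can. A call with a number of a shift or a turn outside -1 to 1 is refused whole. A call with a gripper value outside its range is refused whole. "gripper" is the opening, from -1 (shut) to 1 (fully open), set as the call begins (left out, the last holds). The fingers move at their own pace and stop on an object; "newtons" is the grip in N (left out, the last holds). Time passes only in rows, so rows that do not move let the fingers close. It gives the time, the measured TCP pose, the force, the opening and the grip force at its end, in the units of the state.
- arm.sense(): the state, without advancing time (a new reading comes with each control period).
- snapshot(name): name is "side" or "top" or "wrist"; returns the picture (384x512x3 uint8, red, green, blue); there is no depth.
- camera_model(name): a dict with "fx", "fy", "cx", "cy" (pixels), "rvec" (rotation vector, rad) and "tvec" (3), from world to camera coordinates, as OpenCV has them. Camera axes: x right, y down, z forward; pixel columns grow to the right and rows downward; lengths in mm; the calibration is good to about 2 mm. The wrist camera is an equidistant fisheye: a pixel r from the principal point sees the ray r / f radians off the axis. A picture is of the moment at which its call begins: read the wrist's pose just before it. camera_model takes no time and is no camera call; for the wrist camera it gives the pose at the moment of the call.
- arm.close_job(): hands the job in; it is judged then, once.
The state is a dict: "clock": time; "joints": joint angles; "joint_velocities": joint speeds; "joint_efforts": joint torques, N m; "tcp_pos": TCP position; "eef_rot": TCP orientation; "force": force on the tool from outside, world axes, zero at the start; "ft_torque": the same for the moment, N m; "finger_gap": finger opening in mm; "grip_force": force on a finger pad.
Only numpy, scipy, OpenCV 4.12 (cv2) and the standard library are available. Lean on these libraries where they do the work, as an engineer would, in place of code of your own. Each camera call takes 0.05 s, during which the arm holds its last target. There are 200 camera calls.

TASK

Turn the dosing dial's knob until its pointer stands at the marker tab on the ring around it, and let go of it; leave the ring itself as it is. Then press the pump's spring-loaded priming plunger down with the fingertips until its cap is level with the tops of the two steel gauge posts beside it (halfway, never down to its stop), keep it there for at least three seconds, and finish while still holding it down. Do not press the plunger before the dial is set, and leave the loose things on the floor panel where they stand.

Things in the scene. Friction and masses are not known exactly. Their poses are not given: they have to be found in the camera images.
- dial_box: dial module: grey box 130 x 130 mm, 55 mm high, screwed down left or right of the pump module, turned up to 0.5 rad; origin: centre of its underside, z up. On its top, about the same vertical axis: a tick scale, the white marker ring (radius 45 mm, 4 mm high, with a raised steel tab reaching 67 mm above the floor panel) and the knob
- dial (a joint): angle of the knob (rad): 0 when its pointer looks along the box's +x, growing as it turns clockwise seen from above; stops at 0 and 4.7. It turns against light friction (0.04 N m) and stays where it is left. A steel fin on the skirt and a steel line on top of the bar mark the pointer end
- marker (a joint): angle of the marker ring's tab (rad), same zero and same direction as the knob, so the dial is set when both angles are equal; the tab lies clockwise of the pointer by 0.6 to 2.2 rad at the start. The ring is stiff (0.5 N m) and must stay as it is
- dial_grip (a point): point on the knob's axis, 89 mm above the floor panel: where to grip; its x axis runs along the bar to the pointer. The knob is a black bar 46 mm long (along the pointer), 13 mm wide, standing from 65 to 97 mm above the floor panel on a round skirt of 33 mm radius; the skirt's top is 24 mm below this point
- dial_pointer (a point): tip of the knob's pointer, 36 mm from the axis
- marker_tab (a point): inner end of the marker ring's raised tab (14 mm long, 5 mm wide), 36 mm from the knob's axis
- pump_box: pump module: grey box 170 mm (its x) by 110 mm (its y), 60 mm high, screwed down, turned up to 0.5 rad; origin: centre of its underside, z up. On top: a clear round roller head (radius 34 mm, 16 mm high) at x = +45 mm; the priming plunger at x = -40 mm, y = 0, between two steel gauge posts (16 x 10 mm) at x = -40, y = +-38 mm
- primer (a joint): travel of the priming plunger (m): 0 at rest, growing as it is pressed down; the stop is at 0.020 and halfway is 0.010. Spring: 2 N to start it, then 400 N per m, so 6 N halfway and 10 N at the stop; it springs back up when let go
- primer_top (a point): centre of the top of the black round plunger cap (44 mm across, 9 mm thick, flat), 92 mm above the floor panel at rest, 82 mm when halfway down
- gauge_level (a point): top of one steel gauge post, 82 mm above the floor panel: the plunger cap is level with the posts' tops when it is halfway down
- measure: clear plastic measuring cup, 56 mm across and 55 mm high, standing on the floor panel near the modules; origin at the centre of its underside; a bystander
- food_jar: white jar with a grey lid, 54 mm across and 65 mm high, standing on the floor panel near the modules; origin at the centre of its underside; a bystander
- elbow: grey plastic pipe elbow, two stubs 32 mm thick and 40 mm long, lying on the floor panel near the modules; origin at the centre of its underside; a bystander
- magnet: black magnet cleaner, 75 x 45 mm and 36 mm high, lying on the floor panel near the modules; origin at the centre of its underside; a bystander
- vial_cup: small glass cup, 48 mm across and 50 mm high, standing on the floor panel near the modules; origin at the centre of its underside; a bystander
There are look-alikes about, which are no part of the job. What is shaped like the pump_box but red is not meant. What is shaped like the dial_box but orange is not meant.

How it is judged (in metres and radians):
On the way, in this order (a step that is already met when the one before it is completed fails the run):
1. the pointer stands at the marker tab and the knob is let go (horizontal distance between dial_pointer and marker_tab below 0.006 m and contact force between the fingers and dial below 0.5 N), for 0.3 s.
2. the plunger is held halfway by the fingertips for three seconds (value of joint primer between 0.007 and 0.013 m and contact force between the fingers and primer above 3 N), for 3 s.
At the end, for the whole second after the job is handed in: The fingertips still hold the plunger 10 mm down, within 3 mm, with more than 3 N, and the dial's pointer is within 6 mm (about 9 degrees) of the marker tab (all of step 2 and horizontal distance between dial_pointer and marker_tab below 0.006 m); the arm keeps its last pose, push and grip.
It fails at once if plunger pressed down to its stop (beyond 17.5 mm) (value of joint primer above 0.0175 m).
It fails at once if plunger pressed (beyond 4 mm) while the dial is not set (value of joint primer above 0.004 m and horizontal distance between dial_pointer and marker_tab above 0.007 m).
It fails at once if marker ring shifted by more than 5 mm (distance of marker_tab from where it was at the start of the episode above 0.005 m).
It fails at once if a bystander displaced by more than 30 mm (distance of any of measure, food_jar, elbow, magnet, vial_cup from where it was at the start of the episode above 0.03 m).
It also fails if it takes over 67 s, if anything falls off the work surface, if the arm or the gripper's body presses on something with over 40 N, if the wrist force passes 120 N, or if a joint passes its speed limit or range.

## Working session

There is one attempt and no reset: what is moved stays moved. The work goes in short steps, Python scripts to look and compute and a tool call to move; the robot and the scene stay as the last step left them, time stands still between calls to the robot, and variables do not carry over. Pictures are saved under pics/ and viewed, at most 10 in all, crops included, and the job is handed in when it is done.

Besides the shell and the picture viewer there is one more tool, called as name(argument=value, ...) on one line, values as JSON. drive_tool: Moves the arm, as the interface text tells. Its arguments: {"type":"object","properties":{"plan":{"type":"array"},"gripper":{"type":"number"},"newtons":{"type":"number"}},"required":["plan"]}

```bash
mkdir -p pics; ls; python3 - <<'E'
from bench import arm, snapshot, camera_model
import cv2
for n in("top","side"):
    im=snapshot(n); cv2.imwrite(f"pics/{n}0.png",cv2.cvtColor(im,cv2.COLOR_RGB2BGR)); print(n,camera_model(n))
s=arm.sense(); print(s)
E
```

```text
pics
top {'fx': 397.82585549708193, 'fy': 397.82585549708193, 'cx': 249.41881743110835, 'cy': 195.734091271111, 'rvec': array([ 2.05481678, -2.18430136,  0.22717513]), 'tvec': array([  97.26084125,  519.83838747, 1098.98171079])}
side {'fx': 388.85626304782403, 'fy': 388.85626304782403, 'cx': 258.91922027826234, 'cy': 185.33413418990997, 'rvec': array([ 0.20926846, -2.87131901,  1.15012174]), 'tvec': array([ 517.47287743,   40.6092965 , 1045.93580424])}
{'clock': 0.1, 'joints': array([-1.44011648e+00,  8.78942474e-02,  1.37207578e+00, -3.23913974e-06,
        1.68360818e+00, -1.03090160e-01]), 'joint_velocities': array([-0.00179456, -0.00074333, -0.00319545,  0.00087771, -0.00149552,
        0.00076695]), 'joint_efforts': array([ 1.78506412e-03, -3.41251409e+01, -3.03302085e+01,  7.19453185e-02,
        3.04386124e-02, -1.02340555e-04]), 'tcp_pos': array([ 127.34127642, -534.55287992,  204.42790831]), 'eef_rot': array([ 9.93176254e-01,  1.16618797e-01, -1.53040552e-05, -9.92659314e-04]), 'force': array([-0.49103478, -0.35182833, -0.20664464]), 'ft_torque': array([-0.00731028, -0.0025951 ,  0.01703942]), 'grip_force': 0.0, 'finger_gap': 94.37509559704607}
```

View pics/top0.png

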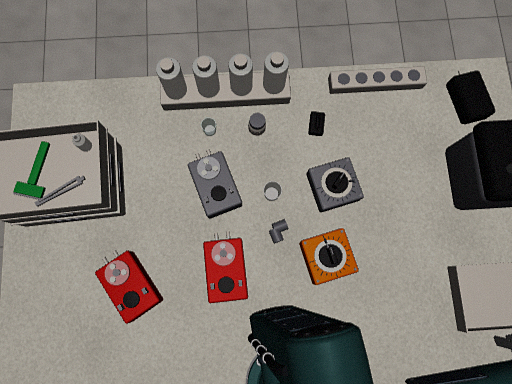

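View pics/side0.png

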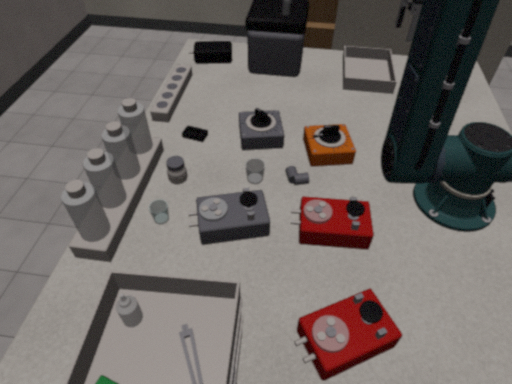

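Candidates for the dial are the grey box at top (335,184) and the orange one at (328,256), which is the look-alike. Candidates for the pump are the grey one at top (215,183) and the red ones at (129,286) and (225,270), both look-alikes. I choose the grey ones and will check them in one close crop.

```bash
cat > h.py <<'E'
import numpy as np, cv2
from bench import arm, snapshot, camera_model
from scipy.spatial.transform import Rotation as R
def ray(m,uv,fish=False):
    x=(uv[0]-m['cx'])/m['fx']; y=(uv[1]-m['cy'])/m['fy']
    if fish:
        r=np.hypot(x,y); d=np.array([x/r*np.sin(r),y/r*np.sin(r),np.cos(r)]) if r>0 else np.array([0,0,1.])
    else: d=np.array([x,y,1.])
    Rm=cv2.Rodrigues(np.array(m['rvec']))[0]; t=np.array(m['tvec'])
    return -Rm.T@t, Rm.T@d
def onz(m,uv,z,fish=False):
    o,d=ray(m,uv,fish); return o+d*(z-o[2])/d[2]
def proj(m,p,fish=False):
    c=cv2.Rodrigues(np.array(m['rvec']))[0]@np.array(p,float)+np.array(m['tvec'])
    if fish:
        a=np.arctan2(np.hypot(c[0],c[1]),c[2])/np.hypot(c[0],c[1]); x,y=c[0]*a,c[1]*a
    else: x,y=c[:2]/c[2]
    return np.array([m['fx']*x+m['cx'],m['fy']*y+m['cy']])
def tri(rays):
    A=0;b=0
    for o,d in rays:
        d=d/np.linalg.norm(d);P=np.eye(3)-np.outer(d,d);A=A+P;b=b+P@o
    return np.linalg.solve(A,b)
E
python3 - <<'E'
from h import *
t=cv2.imread("pics/top0.png");s=cv2.imread("pics/side0.png")
def c(im,x,y,w=32):
    return cv2.resize(im[y-w:y+w,x-w:x+w],(300,300),interpolation=cv2.INTER_CUBIC)
cv2.imwrite("pics/crop1.png",np.vstack([np.hstack([c(t,335,184),c(t,215,183)]),np.hstack([c(s,261,127),c(s,232,214,40)])])[:600])
mt=camera_model("top");ms=camera_model("side")
for n,a,b,z in[("dialring",(336,182),(261,122),57),("primer",(218,194),(249,199),92)]:
    print(n,tri([ray(mt,a),ray(ms,b)]),onz(mt,a,z),onz(ms,b,z))
E
```

```text
dialring [ 546.33599609 -187.86519909   57.33557676] [ 549.32172098 -188.26856538   57.        ] [ 543.52263195 -187.27518326   57.        ]
primer [526.74353088 153.69247842  88.04215825] [526.96678516 153.38773366  92.        ] [525.10920802 157.4175601   92.        ]
```

View pics/crop1.png

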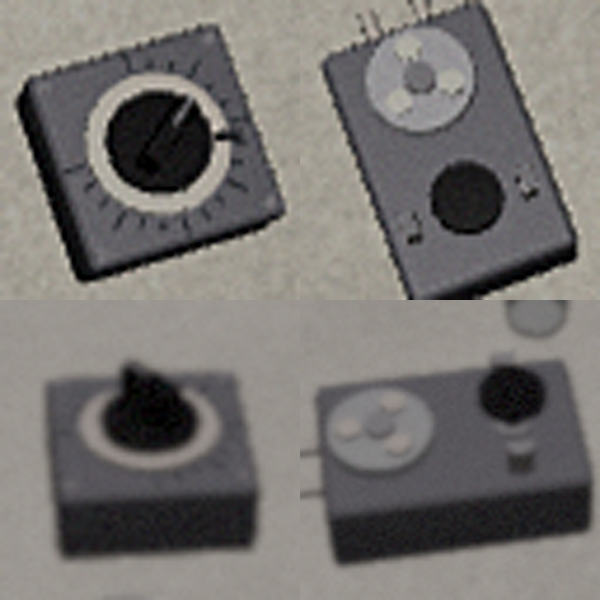

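```bash
python3 - <<'E'
from h import *
s=arm.sense();M=R.from_quat(s['eef_rot']).as_matrix();print(M.round(3))
print("units",M.T@(np.array([546,-188,215])-s['tcp_pos'])/150, (M.T@(np.array([546,-188,215])-s['tcp_pos'])/150/9).round(3))
m=camera_model("wrist");o,d=ray(m,(m['cx'],m['cy']),True);print(m,"cam in tool",M.T@(o-s['tcp_pos']),M.T@d)
E
```

```text
[[ 0.973  0.232 -0.   ]
 [ 0.232 -0.973  0.002]
 [ 0.    -0.002 -1.   ]]
units [ 3.25033995 -1.60110839 -0.06666428] [ 0.361 -0.178 -0.007]
{'fx': 297.3186396354542, 'fy': 297.3186396354542, 'cx': 255.28703571600903, 'cy': 188.91335089923402, 'rvec': array([-2.29227719,  1.80966442,  0.24578629]), 'tvec': array([-548.21070292,  -25.92563298,  390.940894  ])} cam in tool [  79.20933051   -1.4694902  -178.99599242] [-0.26622642  0.00146616  0.96390941]
```

drive_tool(plan=[[0.325, -0.16, 0, 0], [0.325, -0.16, 0, 0], [0.325, -0.16, 0, 0], [0.325, -0.16, 0, 0], [0.325, -0.16, 0, 0]])

```text
clock: 0.72
tcp_pos: [337.7, -360.4, 205.0]
eef_rot: [0.993, 0.116, -0.0, -0.0]
force: [0.1, -0.7, 0.0]
finger_gap: 94.3
grip_force: 0.0
```

drive_tool(plan=[[0.325, -0.16, 0, 0], [0.325, -0.16, 0, 0], [0.325, -0.16, 0, 0], [0.325, -0.16, 0, 0], [0.325, -0.16, 0, 0]])

```text
clock: 1.35
tcp_pos: [547.0, -187.2, 204.9]
eef_rot: [0.993, 0.117, -0.0, -0.0]
force: [0.5, -0.8, -0.3]
finger_gap: 93.9
grip_force: 0.0
```

drive_tool(plan=[[0, 0, 0, -0.23], [0, 0, 0, -0.23], [0, 0, 0, -0.23], [0, 0, 0, -0.23], [0, 0, 0, -0.23]])

```text
clock: 1.98
tcp_pos: [545.8, -188.5, 204.7]
eef_rot: [0.841, 0.541, -0.0, -0.001]
force: [-0.7, -0.3, -0.1]
finger_gap: 94.3
grip_force: 0.0
```

drive_tool(plan=[[0, 0, 0, -0.23], [0, 0, 0, -0.23], [0, 0, 0, -0.23], [0, 0, 0, -0.23], [0, 0, 0, -0.23]])

```text
clock: 2.6
tcp_pos: [545.8, -188.5, 204.7]
eef_rot: [0.521, 0.854, -0.0, -0.001]
force: [-0.1, -0.2, 0.6]
finger_gap: 94.0
grip_force: 0.0
```

drive_tool(plan=[[0, 0, 0, -0.23], [0, 0, 0, -0.23], [0, 0, 0, -0.08], [0, 0, 0, 0]])

```text
clock: 3.1
tcp_pos: [545.8, -188.5, 204.8]
eef_rot: [0.333, 0.943, 0.0, -0.001]
force: [0.8, -0.8, -0.1]
finger_gap: 93.9
grip_force: 0.0
```

```bash
python3 - <<'E'
from h import *
s=arm.sense();m=camera_model("wrist");im=snapshot("wrist")
cv2.imwrite("pics/w1.png",cv2.cvtColor(im,cv2.COLOR_RGB2BGR))
import pickle;pickle.dump(m,open("w1.pkl","wb"))
print(s['clock'],s['tcp_pos'],s['joints'],R.from_quat(s['eef_rot']).as_matrix().round(3),proj(m,(546,-188,57),True))
E
```

```text
3.1 [ 545.80219869 -188.54734827  204.8289813 ] [-4.30739557e-01  1.49533477e-01  1.30319517e+00 -8.34762672e-05
  1.69000236e+00 -1.32345556e+00] [[-0.779  0.627 -0.001]
 [ 0.627  0.779  0.   ]
 [ 0.001 -0.    -1.   ]] [253.99529012 177.66029662]
```

View pics/w1.png

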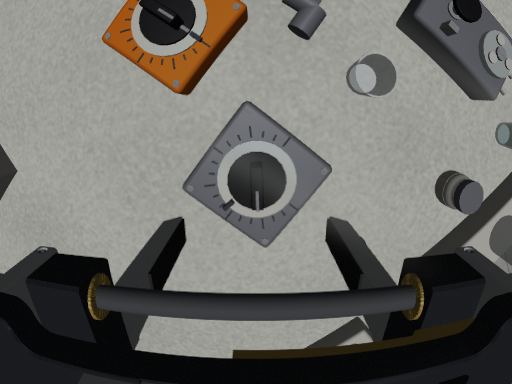

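The wrist view shows the grey dial with ring centre about (257,179), pointer about (258,203) and tab about (229,204). I'll measure these precisely.

```bash
python3 - <<'E'
from h import *
import pickle
m=pickle.load(open("w1.pkl","rb"));im=cv2.imread("pics/w1.png")
hsv=cv2.cvtColor(im,cv2.COLOR_BGR2HSV);k=((hsv[...,2]>165)).astype(np.uint8)
k[:135]=0;k[222:]=0;k[:,:212]=0;k[:,302:]=0
n,l,st,c=cv2.connectedComponentsWithStats(k);i=1+np.argmax(st[1:,4]);print(st[i])
cs,_=cv2.findContours((l==i).astype(np.uint8),cv2.RETR_EXTERNAL,cv2.CHAIN_APPROX_NONE)
P=np.array([onz(m,p[0],59,True)[:2] for p in max(cs,key=len)])
(cx,cy),r=cv2.minEnclosingCircle(cv2.convexHull(P.astype(np.float32)));print("enclosing",cx,cy,r)
e=cv2.fitEllipse(cv2.convexHull(P.astype(np.float32)));print(e)
C=np.array(e[0])
def ang(p,z):q=onz(m,p,z,True)[:2]-C;return np.degrees(np.arctan2(q[1],q[0])),np.hypot(*q)
for p,z in[((229,204),67),((229,204),59),((258,203),65),((258,208),65),((257,195),97)]:print(p,ang(p,z))
x0,y0=200,130;s=7
cv2.imwrite("pics/w1c.png",cv2.resize(im[y0:y0+85,x0:x0+110],None,fx=s,fy=s,interpolation=cv2.INTER_CUBIC))
E
```

```text
[238 141  58  38 577]
enclosing 540.3912353515625 -164.999267578125 36.965457916259766
((546.1390380859375, -177.0069122314453), (66.08989715576172, 79.70230865478516), 104.99004364013672)
(229, 204) (np.float64(-85.38996745137626), np.float64(50.66649765876118))
(229, 204) (np.float64(-83.8555434896898), np.float64(53.065222247766854))
(258, 203) (np.float64(-45.69473882649949), np.float64(34.510493801968))
(258, 208) (np.float64(-44.659079540291174), np.float64(40.45185279321672))
(257, 195) (np.float64(-58.512160757521194), np.float64(16.17508499168701))
```

View pics/w1c.png

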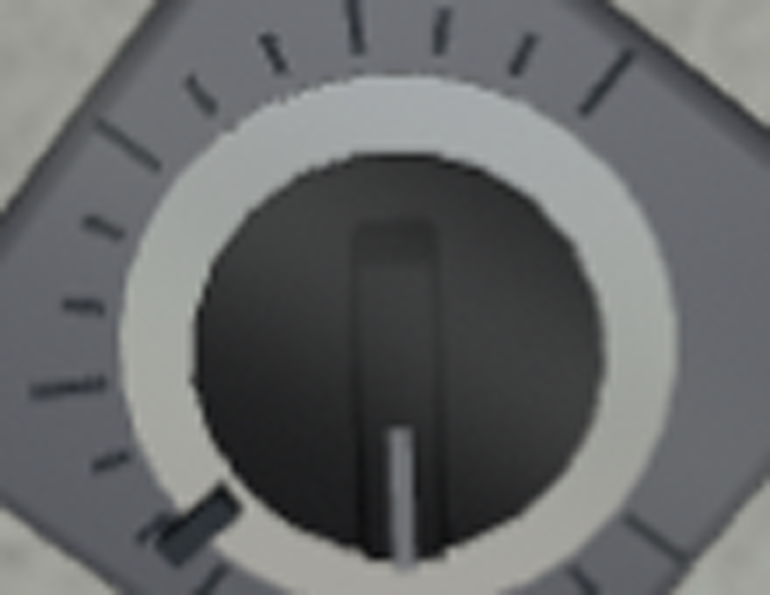

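```bash
python3 - <<'E'
from h import *
import pickle
m=pickle.load(open("w1.pkl","rb"));im=cv2.imread("pics/w1.png");s=arm.sense()
f=lambda u:(200+(u[0]+.5)/7-.5,130+(u[1]+.5)/7-.5)
W=lambda u,z:onz(m,f(u),z,True)[:2]
g=cv2.cvtColor(im,cv2.COLOR_BGR2GRAY);hs=cv2.cvtColor(im,cv2.COLOR_BGR2HSV)
k=(g>132).astype(np.uint8);yy,xx=np.mgrid[:384,:512];k[(np.hypot(xx-257,yy-179)>44)]=0
cs,_=cv2.findContours(k,cv2.RETR_EXTERNAL,cv2.CHAIN_APPROX_NONE)
P=np.array([onz(m,p[0],59,True)[:2] for p in max(cs,key=len)]);H=cv2.convexHull(P.astype(np.float32))
e=cv2.fitEllipse(H);print("ring",e)
A=[W(u,59) for u in[(120,340),(677,345),(405,75)]];M=np.array([[2*p[0],2*p[1],1] for p in A]);x=np.linalg.solve(M,[p@p for p in A]);print("3pt",x[:2],np.sqrt(x[2]+x[:2]@x[:2]))
C=x[:2]
def ang(q):q=q-C;return np.degrees(np.arctan2(q[1],q[0])).round(1),np.hypot(*q).round(1)
print("tab in/out",ang(W((233,498),67)),ang(W((170,550),67)))
print("fin tip z65..75",[ang(W((404,568),z)) for z in(65,70,75,97)],"line start z97",ang(W((400,430),97)),"bar tail",ang(W((394,225),97)))
v=W((402,520),97)-W((396,240),97);print("bar dir",np.degrees(np.arctan2(v[1],v[0])))
M=R.from_quat(s['eef_rot']).as_matrix();print("tool yaw",np.degrees(np.arctan2(M[1,0],M[0,0])), "shift units", M.T@(np.r_[C,74]-s['tcp_pos'])/150)
E
```

```text
ring ((549.27587890625, -187.14361572265625), (89.33495330810547, 89.77515411376953), 145.24501037597656)
3pt [ 549.66955029 -187.30696413] 45.02177006789909
tab in/out (np.float64(-89.5), np.float64(34.3)) (np.float64(-89.2), np.float64(48.0))
fin tip z65..75 [(np.float64(-37.3), np.float64(34.3)), (np.float64(-37.3), np.float64(32.5)), (np.float64(-37.3), np.float64(30.7)), (np.float64(-37.1), np.float64(22.8))] line start z97 (np.float64(-36.7), np.float64(1.8)) bar tail (np.float64(142.8), np.float64(28.0))
bar dir -37.57811755267199
tool yaw 141.1293577691687 shift units [-0.01540855  0.02281613  0.8727535 ]
```

Pointer is at −37.4°, tab at −89.3°, so I need to turn about 52° clockwise. Gripping now.

drive_tool(plan=[[-0.015, 0.022, 0.3, -0.03], [0, 0, 0.2, 0], [0, 0, 0.1, 0], [0, 0, 0, 0], [0, 0, 0, 0]], gripper=-0.1, newtons=15)

```text
clock: 3.78
tcp_pos: [550.8, -187.9, 117.2]
eef_rot: [0.321, 0.947, -0.0, 0.001]
force: [0.1, -0.9, -0.3]
finger_gap: 47.3
grip_force: 0.0
```

drive_tool(plan=[[0, 0, 0, 0], [0, 0, 0.15, 0], [0, 0, 0.11, 0], [0, 0, 0, 0], [0, 0, 0, 0]])

```text
clock: 4.4
tcp_pos: [550.3, -187.7, 77.1]
eef_rot: [0.321, 0.947, -0.0, 0.0]
force: [0.2, -0.4, -0.3]
finger_gap: 42.2
grip_force: 0.0
```

drive_tool(plan=[[0, 0, 0.02, 0], [0, 0, 0, 0], [0, 0, 0, 0], [0, 0, 0, 0], [0, 0, 0, 0]], gripper=-1, newtons=15)

```text
clock: 5.03
tcp_pos: [548.8, -189.2, 73.7]
eef_rot: [0.321, 0.947, -0.002, -0.001]
force: [-4.8, -3.2, 1.1]
finger_gap: 13.0
grip_force: 15.0
```

drive_tool(plan=[[0, 0, 0, 0], [0, 0, 0, 0]])

```text
clock: 5.28
tcp_pos: [548.8, -189.2, 73.7]
eef_rot: [0.321, 0.947, -0.002, -0.001]
force: [-3.2, -3.5, 0.8]
finger_gap: 12.8
grip_force: 15.0
```

drive_tool(plan=[[0, -0.014, 0, 0], [0, 0, 0, 0.18], [0, 0, 0, 0.18], [0, 0, 0, 0.18], [0, 0, 0, 0]])

```text
clock: 5.9
tcp_pos: [548.3, -189.6, 73.7]
eef_rot: [0.513, 0.859, -0.0, -0.0]
force: [-2.1, -2.5, 2.0]
finger_gap: 13.0
grip_force: 15.0
```

drive_tool(plan=[[0, 0, 0, 0.18], [0, 0, 0, 0.18], [0, 0, 0, 0.18], [0, 0, 0, 0.075], [0, 0, 0, 0]])

```text
clock: 6.52
tcp_pos: [547.8, -189.7, 73.7]
eef_rot: [0.703, 0.711, -0.001, -0.0]
force: [-4.7, -1.6, 3.6]
finger_gap: 13.0
grip_force: 15.0
```

```bash
python3 - <<'E'
from h import *
s=arm.sense();m=camera_model("wrist");M=R.from_quat(s['eef_rot']).as_matrix();print(s['tcp_pos'],s['force'],s['ft_torque'],"yaw",np.degrees(np.arctan2(M[1,0],M[0,0])),s['joints'][5])
E
```

```text
[ 547.83404405 -189.68035341   73.70541611] [-4.67738447 -1.55424551  3.59985868] [-0.56209814  0.79671932 -0.00441856] yaw 90.70174550968595 -0.4422028983980618
```

drive_tool(plan=[[0, -0.01, 0, 0], [0, 0, 0, 0]])

```text
clock: 6.78
tcp_pos: [547.7, -189.7, 73.7]
eef_rot: [0.703, 0.711, 0.0, 0.001]
force: [-0.2, -4.0, 0.4]
finger_gap: 12.7
grip_force: 15.0
```

drive_tool(plan=[[0, 0, 0, 0], [0, 0, 0, 0], [0, 0, -0.25, 0], [0, 0, -0.3, 0], [0, 0, -0.3, 0]], gripper=-0.1)

```text
clock: 7.4
tcp_pos: [547.1, -188.3, 201.8]
eef_rot: [0.703, 0.711, 0.0, -0.001]
force: [1.2, -0.4, 0.3]
finger_gap: 42.3
grip_force: 0.0
```

drive_tool(plan=[[0, 0, 0, 0], [0, 0, 0, 0]])

```text
clock: 7.65
tcp_pos: [546.8, -188.6, 199.8]
eef_rot: [0.703, 0.711, -0.0, -0.001]
force: [-0.5, -0.2, -1.8]
finger_gap: 42.1
grip_force: 0.0
```

```bash
python3 - <<'E'
from h import *
s=arm.sense();m=camera_model("wrist");im=cv2.cvtColor(snapshot("wrist"),cv2.COLOR_RGB2BGR)
cv2.imwrite("pics/w2.png",im)
import pickle;pickle.dump(m,open("w2.pkl","wb"))
print(s['clock'],s['tcp_pos'],proj(m,(549.3,-187.2,59),True))
c=proj(m,(549.3,-187.2,59),True).astype(int);x0,y0=c[0]-55,c[1]-42;print(x0,y0)
cv2.imwrite("pics/w2c.png",cv2.resize(im[y0:y0+85,x0:x0+110],None,fx=7,fy=7,interpolation=cv2.INTER_CUBIC))
E
```

```text
7.65 [ 546.82946658 -188.58652668  199.81498771] [256.30875607 179.53481453]
201 137
```

View pics/w2c.png

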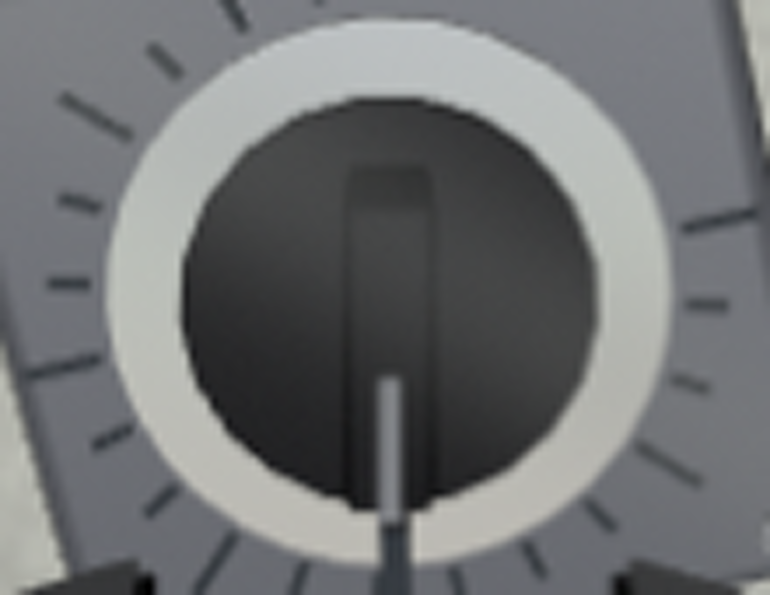

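The pointer (390,520) meets the tab (396,560) in the crop, so the dial is set and released. On to the pump.

drive_tool(plan=[[0.38, -0.023, 0, 0], [0.38, -0.023, 0, 0], [0.38, -0.023, 0, 0], [0.38, -0.023, 0, 0], [0.38, -0.023, 0, 0]], gripper=-1)

```text
clock: 8.32
tcp_pos: [525.5, 97.5, 198.4]
eef_rot: [0.704, 0.711, -0.002, -0.001]
force: [-0.4, 0.5, -0.9]
finger_gap: 0.2
grip_force: 0.0
```

drive_tool(plan=[[0.38, -0.023, 0, 0], [0, 0, 0, 0], [0, 0, 0, 0], [0, 0, 0, 0]])

```text
clock: 8.82
tcp_pos: [522.9, 151.2, 200.1]
eef_rot: [0.704, 0.71, -0.001, -0.0]
force: [0.0, 0.5, 0.2]
finger_gap: 0.0
grip_force: 0.0
```

```bash
python3 - <<'E'
from h import *
s=arm.sense();m=camera_model("wrist");im=cv2.cvtColor(snapshot("wrist"),cv2.COLOR_RGB2BGR)
cv2.imwrite("pics/w3.png",im)
import pickle;pickle.dump(m,open("w3.pkl","wb"))
M=R.from_quat(s['eef_rot']).as_matrix()
print(s['clock'],s['tcp_pos'],s['force'],proj(m,(526.7,153.7,92),True))
g=cv2.cvtColor(im,cv2.COLOR_BGR2GRAY);c=proj(m,(526.7,153.7,92),True)
k=(g<62).astype(np.uint8);n,l,st,ce=cv2.connectedComponentsWithStats(k)
for i in range(1,n):
    if st[i,4]>150:print(st[i],ce[i].round(1))
E
```

```text
8.825 [522.94618319 151.15613148 200.11742908] [0.03084357 0.51865593 0.20782677] [257.74442142 185.97766384]
[  24    0  101   50 2871] [67.4 18.8]
[    0    93   512   291 55901] [261.  315.9]
[221 101 126  38 357] [285.1 118.1]
[  38  130  131   93 4574] [ 97.1 178.9]
[ 242  163   42   43 1045] [262.7 187.4]
[388 235  27  28 243] [397.1 245.1]
[401 249  28  29 208] [410.6 259.5]
```

View pics/w3.png

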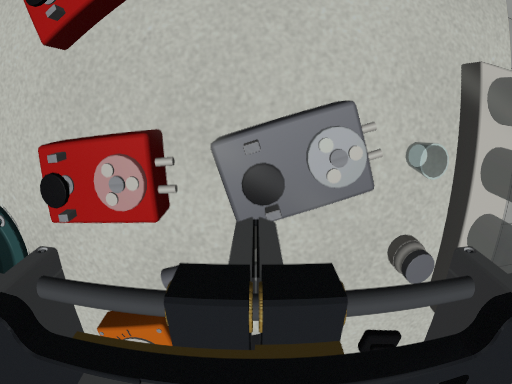

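The wrist view shows the grey pump with its cap centred at (263,184), between posts at (252,147) and (273,212). The red pump is off to the left.

```bash
python3 - <<'E'
from h import *
import pickle
m=pickle.load(open("w3.pkl","rb"));s=arm.sense();M=R.from_quat(s['eef_rot']).as_matrix()
p=onz(m,(263,184.3),92,True);mt=camera_model("top")
print(p,[onz(m,u,82,True) for u in((252,147),(273,212))],M.T@(np.r_[p[:2],100]-s['tcp_pos'])/150)
E
```

```text
[531.92907559 155.47834132  92.        ] [array([520.62798263, 191.52175565,  82.        ]), array([543.34106568, 122.50008215,  82.        ])] [0.02922969 0.05972148 0.66936745]
```

drive_tool(plan=[[0.03, 0.06, 0.2, 0], [0, 0, 0.25, 0], [0, 0, 0.15, 0], [0, 0, 0.05, 0], [0, 0, 0, 0]])

```text
clock: 9.5
tcp_pos: [532.1, 156.4, 103.6]
eef_rot: [0.704, 0.71, -0.0, 0.0]
force: [-0.0, -0.9, 0.7]
finger_gap: 0.7
grip_force: 0.0
```

drive_tool(plan=[[0, 0, 0, 0], [0, 0, 0, 0], [0, 0, 0, 0]])

```text
clock: 9.88
tcp_pos: [532.3, 157.3, 104.2]
eef_rot: [0.704, 0.711, 0.001, 0.0]
force: [-0.4, -0.1, 1.1]
finger_gap: 1.0
grip_force: 0.0
```

drive_tool(plan=[[0, 0, 0.06, 0], [0, 0, 0, 0], [0, 0, 0, 0], [0, 0, 0, 0]])

```text
clock: 10.38
tcp_pos: [532.0, 157.2, 94.5]
eef_rot: [0.704, 0.711, 0.0, 0.0]
force: [-0.1, -0.1, 0.1]
finger_gap: 0.1
grip_force: 0.0
```

drive_tool(plan=[[0, 0, 0.02, 0], [0, 0, 0, 0], [0, 0, 0, 0], [0, 0, 0, 0]])

```text
clock: 10.88
tcp_pos: [532.3, 157.3, 91.9]
eef_rot: [0.704, 0.711, 0.0, 0.0]
force: [1.5, -0.3, 1.5]
finger_gap: 0.2
grip_force: 0.9
```

drive_tool(plan=[[0, 0, 0.02, 0], [0, 0, 0, 0], [0, 0, 0, 0], [0, 0, 0, 0]])

```text
clock: 11.38
tcp_pos: [532.3, 157.3, 88.7]
eef_rot: [0.704, 0.711, 0.0, 0.0]
force: [1.7, 0.7, 2.6]
finger_gap: 0.7
grip_force: 1.6
```

drive_tool(plan=[[0, 0, 0.02, 0], [0, 0, 0.02, 0], [0, 0, 0, 0], [0, 0, 0, 0], [0, 0, 0, 0]])

```text
clock: 12.0
tcp_pos: [532.3, 157.3, 82.9]
eef_rot: [0.704, 0.711, 0.0, 0.0]
force: [1.2, 1.0, 5.7]
finger_gap: 0.5
grip_force: 2.7
```

```bash
python3 - <<'E'
from h import *
for i in range(8):
    snapshot("wrist"); s=arm.sense(); print(s['clock'],s['tcp_pos'][2].round(2),s['force'].round(2))
m=camera_model("wrist");im=cv2.cvtColor(snapshot("wrist"),cv2.COLOR_RGB2BGR)
a=cv2.resize(im[130:230,190:310],(480,400),interpolation=cv2.INTER_CUBIC)
b=cv2.cvtColor(snapshot("side"),cv2.COLOR_RGB2BGR)[180:230,215:280]
cv2.imwrite("pics/w4.png",np.hstack([a,cv2.resize(b,(320,400),interpolation=cv2.INTER_CUBIC)]))
E
```

```text
12.05 82.91 [ 0.69 -0.24  5.77]
12.1 82.91 [0.94 0.52 6.08]
12.15 82.91 [0.22 1.   6.12]
12.2 82.88 [1.4  0.17 5.98]
12.25 82.9 [0.7  0.15 6.44]
12.3 82.91 [0.2  0.74 5.69]
12.35 82.92 [1.52 0.67 5.42]
12.4 82.92 [0.69 0.33 5.05]
```

View pics/w4.png

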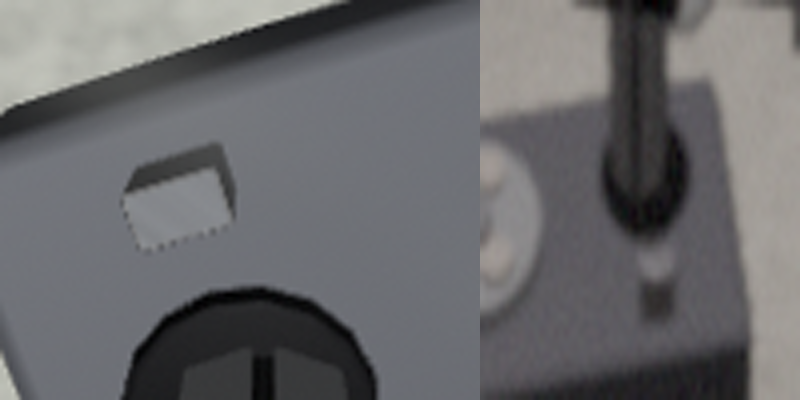

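The fingertips are on the cap. The force of about 5.8 N and TCP z of 82.9 both put the plunger at about 9–9.5 mm. I'll nudge down 0.5 mm, hold, check the dial and hand in.

drive_tool(plan=[[0, 0, 0.003, 0], [0, 0, 0, 0], [0, 0, 0, 0], [0, 0, 0, 0], [0, 0, 0, 0]])

```text
clock: 13.12
tcp_pos: [532.3, 157.3, 82.5]
eef_rot: [0.704, 0.711, 0.0, 0.0]
force: [-0.3, 0.2, 5.6]
finger_gap: 0.5
grip_force: 2.8
```

```bash
python3 - <<'E'
from h import *
F=[]
for i in range(80): snapshot("top"); F.append(arm.sense()['force'][2])
im=cv2.cvtColor(snapshot("top"),cv2.COLOR_RGB2BGR)
cv2.imwrite("pics/t5.png",np.hstack([cv2.resize(im[152:216,303:367],(400,400),interpolation=cv2.INTER_CUBIC),cv2.resize(im[100:230,180:310],(400,400))]))
s=arm.sense();print(s['clock'],s['tcp_pos'],np.mean(F),min(F),max(F))
E
```

```text
17.175 [532.31996939 157.29053589  82.51441204] 5.561555035105729 4.180630813905354 6.839544746213629
```

View pics/t5.png

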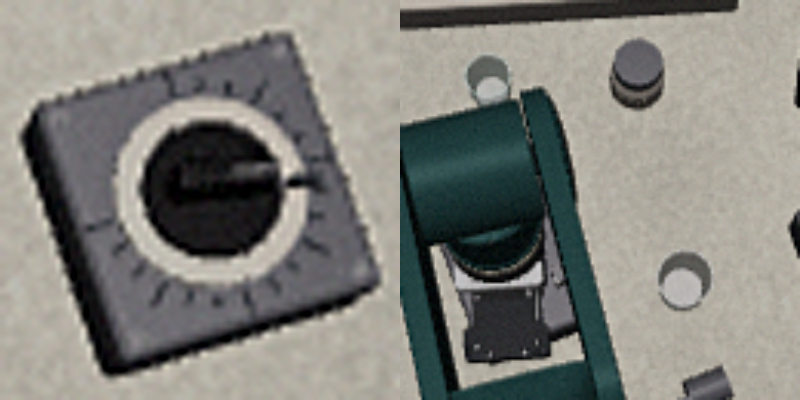

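The top view shows the pointer at the tab (295,178 in the crop) and the loose things in view (jar, cups, elbow) where they stood. The plunger has been held about 9.5 mm down for more than 4 s.

```bash
python3 -c "
from bench import arm
print(arm.close_job())"
```

```text
the job is handed in; nothing more can be done
None
```

I turned the grey dial's pointer to the marker tab and let go, then held the plunger about 9.5 mm down (roughly 5.6 N) for over 4 s and handed the job in still holding it; no verdict came back.

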